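Reset the cut-out and hold the start dial

TASK

The dryer has tripped out and has to be run up by hand from the two control boxes on the worktop. Push the mushroom-headed plunger of the smaller box fully down and let it come back up; then turn the spring-return dial of the larger box clockwise, past the first two clicks, to its third mark (three dots), and finish the program while still holding it steady on that mark, because it springs back when let go. Leave the other things on the worktop where they are.

Things in the scene. Friction and masses are not known exactly. Their poses are not given: they have to be found in the camera images.
- start_box: larger control box with the dial, grey housing, dark steel top plate, 140 (x) x 130 (y) x 60 mm tall, fixed to the worktop; place and yaw vary, left or right. Origin: centre of the underside, directly below the dial's axis; +x is its far side, away from the robot (cable gland there), z up
- start_dial (a joint): turn of the larger box's dial about its vertical axis, rad: 0 at rest (pointer to the box's +x side, at the white dash), grows CLOCKWISE from above, stop at 1.40. Light clicks at 0.35 (one white dot), 0.70 (two dots), 1.05 (three dots: the third mark). A spring returns it to 0 when let go; turning takes 0.08 N m at rest rising to 0.13 at the third mark, with a 0.05 ripple between clicks
- dial_grip (a point): on the dial's axis at the top of its grip bar, 98 mm above the worktop. The black dial is a round skirt (62 mm across, top 70 mm above the worktop) with an upright bar across it: 50 mm long, 14 mm thick, 28 mm high (70 to 98 mm above the worktop). Its x axis turns with the dial, along the bar to the pointer end; z up
- dial_pointer (a point): pointer end of the grip bar (the end with the white line), at the bar's top, 25 mm from the dial's axis; it turns with the dial
- cutout_box: smaller control box of the same make, 90x90x50 mm tall, fixed to the worktop; place and yaw vary, left or right. Origin: centre of the underside, directly below the plunger; x away from the robot, z up.
- reset_plunger (a joint): travel of the sprung mushroom-headed plunger on the smaller box, m: 0 up (rest), grows as it is pushed straight down, 0.014 fully in (hard stop). The spring needs 3 N to start and 9 N fully in, and lifts it again when let go.
- plunger_top (a point): centre of the top of the plunger's round black head (38 mm across, 10 mm thick); 86 mm above the worktop at rest, 72 mm fully in; moves with the plunger
- reel_0: reel of thread standing on end, 28 mm across, 39 mm tall; loose bystander, leave alone
- marker: marker pen, 135 mm long, 17 mm thick, lying; loose bystander, leave alone
- peg_1: wooden clothes peg, 72x22x11 mm, lying; loose bystander, leave alone
- masking_tape: roll of masking tape, 98 mm across, 25 mm high, lying flat; loose bystander, leave alone
- nail_brush: nail brush, 85x30x23 mm; loose bystander, leave alone
- tape_measure: tape measure, 77x35 mm, 56 mm tall; loose bystander, leave alone
Not all that is in view belongs to the job. Leave any blue look-alike of the cutout_box alone.

How it is judged:
By the outcome, as a careful person would: the job done as asked, in the order asked, and still so for the second after the job is handed in, while the arm keeps its last pose, push and grip.
It also fails if it takes over 43 s, if anything falls off the work surface, if the arm or the gripper's body presses on something with over 40 N, if the wrist force passes 120 N, or if a joint passes its speed limit or range.

ROBOT

A 6-joint arm with a two-finger parallel gripper is mounted at the origin on a cart in front of the work surface, level with it; the furniture and walls round the work are solid. World frame = base frame: x ahead of the robot, y to its left, z up, the work surface at z = 0. Lengths are in m, angles in rad, forces in N, time in s.
With the tool pointing down it reaches from about 0.325 to 0.9 m from the base axis. Payload 3.5 kg.
Tool frame: the origin (TCP) lies between the finger pads; the fingertips stand 25 mm ahead of it and the grasp point (between the pads) lies 6 mm ahead of it; z points along the fingers, y is the line along which they close (so a half turn about z gives the same grasp; the last joint's range is limited). The gripper opens to 85 mm and grips with 20 to 120 N. Pads are 22 mm wide; open, the fingers measure 114 mm over their backs; the gripper's body (76 mm by 85 mm) begins 54 mm behind the grasp point. The pads swing forward as they close: fully open they stand 13 mm farther back than shut.
Start: joints at [-1.302, 0.276, -0.026, 1.268, 0, 1.467], TCP at [0.227, -0.582, 0.256] pointing down, gripper open.
Joint ranges: [-3.12, 3.12], [-0.85, 1.88], [-1.08, 1.24], [-1.95, 2.15], [-1.57, 1.53], [-3.14, 3.14]. Speed limits (rad/s): [2.57, 2.57, 3.14, 3.14, 3.14, 3.14].

INTERFACE

Orientations are given as a unit quaternion [w, x, y, z].
In Python, from bench import monitor, imaging, finish_job gives the robot as it stands. The module is installed in compiled form; this text tells all that it offers.
- The arm moves only by the tool jog_arm, never from a script. Its argument "increments" is a list of rows, each a list of 5 numbers: the finger opening in mm, from 0 to 85.4, then the shift along the tool's x, y, z in normalised numbers (1 is 600 mm), then the turn about the tool's z in fractions of the full range, 1 being 120 degrees. In form: [[claw, tx, ty, tz, spin], ...]. A call has 1 to 12 rows; each row is the pose to reach, as a shift and turn from the pose commanded when the call began, along the tool's axes at that moment; what a row does not reach only later rows make up. A row lasts 1/12 s, in which the tool goes at most 41.7 mm and 7.16 degrees, less where a joint would pass 70% of its speed; a pose out of reach is approached as far as the arm can. Shift and turn numbers lie between -1 and 1, and a call with a number outside is refused. A call with a gripper value outside its range is refused whole. The fingers move at their own pace and stop on an object; the grip force is fixed at half the most. Time passes only in rows, so rows that repeat a pose let the fingers close. It gives the time, the measured TCP pose, the force, the opening and the grip force at its end, in the units of the state.
- monitor.state(): the state, without advancing time (a new reading comes with each control period).
- imaging.grab_frame(name): name is "scene" or "top" or "wrist"; returns the picture (400x640x3 uint8, red, green, blue); there is no depth.
- imaging.camera_model(name): a dict with "fx", "fy", "cx", "cy" (pixels), "R" (3x3) and "t" (3): a world point X has camera coordinates R X + t. Camera axes: x right, y down, z forward; pixel columns grow to the right and rows downward; lengths in m; the calibration is good to about 2 mm. A picture is of the moment at which its call begins: read the wrist's pose just before it. camera_model takes no time and is no camera call; for the wrist camera it gives the pose at the moment of the call.
- finish_job(): hands the job in; it is judged then, once.
The state is a dict: "t": time; "joint_positions": joint angles; "joint_velocities": joint speeds; "joint_torque": joint torques, N m; "ee_pos": TCP position; "eef_rot": TCP orientation; "contact_force": force on the tool from outside, world axes, zero at the start; "wrist_torque": the same for the moment, N m; "opening": finger opening in m; "grasp_force": force on a finger pad.
Only numpy, scipy, OpenCV 4.12 (cv2) and the standard library are available. Lean on these libraries where they do the work, as an engineer would, in place of code of your own. Each camera call takes 0.05 s, during which the arm holds its last target. There are 200 camera calls.

## Working session

There is one attempt and no reset: what is moved stays moved. The work goes in short steps, Python scripts to look and compute and a tool call to move; the robot and the scene stay as the last step left them, time stands still between calls to the robot, and variables do not carry over. Pictures are saved under pics/ and viewed, at most 10 in all, crops included, and the job is handed in when it is done.

Besides the shell and the picture viewer there is one more tool, called after "Emit:" as a command line: name --pt "numbers of a row" for each row, then --argument value for the rest. jog_arm: Moves the arm, as the interface text tells. Its arguments: {"type":"object","properties":{"increments":{"type":"array","items":{"type":"array","items":{"type":"number"}}}},"required":["increments"]}

```bash
mkdir -p pics
cat > h.py <<'E'
import numpy as np,cv2
from bench import monitor,imaging,finish_job
def grab(n,f):
    m=imaging.camera_model(n); im=imaging.grab_frame(n); cv2.imwrite('pics/'+f,im[:,:,::-1]); return m
def px2w(m,u,v,z):
    R=np.array(m['R']);t=np.array(m['t']); d=R.T@np.array([(u-m['cx'])/m['fx'],(v-m['cy'])/m['fy'],1]); c=-R.T@t
    return c+d*(z-c[2])/d[2]
E
python3 - <<'E'
from h import *
grab('top','top.png');grab('scene','scene.png')
s=monitor.state();print({k:np.round(s[k],3) for k in s})
E
```

```text
{'t': np.float64(0.1), 'joint_positions': array([-1.302,  0.277, -0.028,  1.268, -0.   ,  1.467]), 'joint_velocities': array([ 0.002, -0.   ,  0.002,  0.   ,  0.   ,  0.   ]), 'joint_torque': array([ 1.0000e-03, -4.4671e+01,  2.9613e+01,  9.0000e-03, -0.0000e+00,
       -0.0000e+00]), 'ee_pos': array([ 0.227, -0.582,  0.255]), 'eef_rot': array([-0.001,  0.983,  0.185, -0.   ]), 'contact_force': array([-0.739, -0.023, -1.385]), 'wrist_torque': array([-0.006,  0.037, -0.031]), 'grasp_force': np.float64(0.0), 'opening': np.float64(0.085)}
```

View pics/top.png

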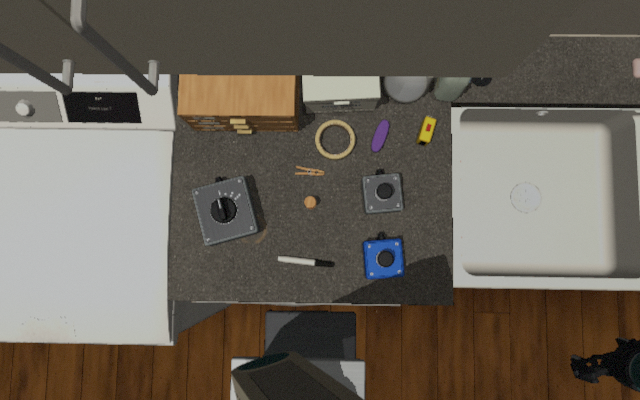

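View pics/scene.png

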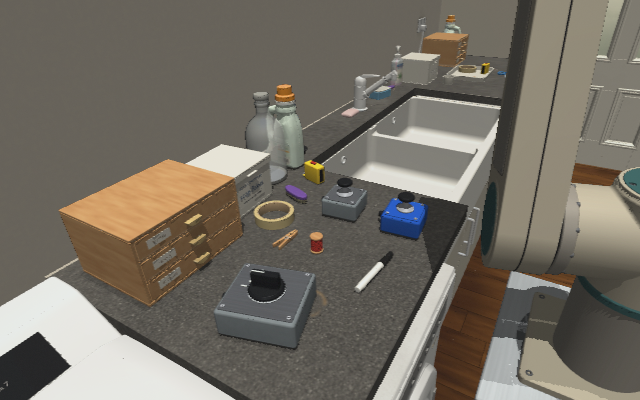

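The top view shows the larger box with its dial at about (224,210), the grey plunger box at (384,192) and the blue look-alike at (385,258). I'll enlarge the two boxes.

Run:
```python
from h import *
im=cv2.imread('pics/top.png')
a=cv2.resize(im[170:250,185:265],None,fx=5,fy=5,interpolation=cv2.INTER_CUBIC)
b=cv2.resize(im[160:240,343:423],None,fx=5,fy=5,interpolation=cv2.INTER_CUBIC)
cv2.imwrite('pics/crop.png',np.hstack([a,b]))
m=imaging.camera_model('top');print(m)
print(px2w(m,224,210,.098),px2w(m,384.5,191,.086))
```

```text
{'fx': 513.0062794735383, 'fy': 513.0062794735383, 'cx': 319.7572963981194, 'cy': 196.94885992206855, 'R': array([[ 0.01630977, -0.99967335, -0.019677  ],
       [-0.99429665, -0.01414135, -0.10570805],
       [ 0.10539526,  0.02128885, -0.99420251]]), 't': array([-0.05434894,  0.53527013,  1.20596801])}
[0.49572267 0.16920621 0.098     ] [ 0.54566548 -0.19534419  0.086     ]
```

View pics/crop.png

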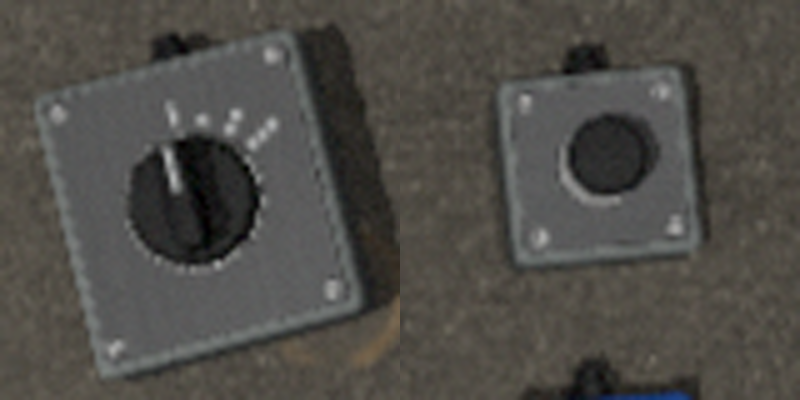

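The crop shows the dial skirt centre at crop (195,200), with its plate screws around it. The plunger head centre is at crop (609,154).

```bash
cat >> h.py <<'E'
from scipy.spatial.transform import Rotation as Ro
def rot():
    q=monitor.state()['eef_rot']; return Ro.from_quat([q[1],q[2],q[3],q[0]]).as_matrix()
def delta(p): # world target TCP -> tool mm
    return np.round(rot().T@(np.array(p)-monitor.state()['ee_pos'])*1000,1)
E
python3 - <<'E'
from h import *
m=imaging.camera_model('top')
def L(x,y,z): return px2w(m,185+(x+.5)/5-.5,170+(y+.5)/5-.5,z)
def P(x,y,z): return px2w(m,343+(x-400+.5)/5-.5,160+(y+.5)/5-.5,z)
A=[L(*p,.06) for p in [(57,113),(272,55),(333,289),(115,349)]]
B=[P(*p,.05) for p in [(525,103),(660,91),(675,226),(540,238)]]
for q in (A,B):
    x=q[0]+q[1]-q[2]-q[3]; print('c',np.mean(q,0),'yaw',np.degrees(np.arctan2(x[1],x[0])))
    y=q[0]+q[3]-q[1]-q[2]; print(np.degrees(np.arctan2(-y[0],y[1])))
print('skirt',L(195,200,.07),'head',P(609,154,.086))
print(rot()); print(delta([*P(609,154,.086)[:2],.14]),delta([*np.mean(B,0)[:2],.14]))
E
```

```text
c [0.49917334 0.17851103 0.06      ] yaw 16.218083355215956
16.157493102612783
c [ 0.54643463 -0.19465301  0.05      ] yaw 6.486295532927051
5.924085267283587
skirt [0.49881349 0.17602382 0.07      ] head [ 0.54704485 -0.19511175  0.086     ]
[[ 9.31672880e-01  3.63297875e-01 -5.47210946e-04]
 [ 3.63298232e-01 -9.31670860e-01  1.95014139e-03]
 [ 1.98661730e-04 -2.01569461e-03 -9.99997949e-01]]
[ 438.7 -243.6  115.8] [ 438.3 -244.2  115.8]
```

The manual's scale: shifts go in shares of 600 mm and turns go in shares of 120 degrees. Converting my numbers, 439 mm / 600 = 0.7317, -244 mm / 600 = -0.4067.

Emit:
jog_arm --pt "0 0.7317 -0.4067 0.1 0" --pt "0 0.7317 -0.4067 0.1 0" --pt "0 0.7317 -0.4067 0.1 0" --pt "0 0.7317 -0.4067 0.1 0" --pt "0 0.7317 -0.4067 0.1 0" --pt "0 0.7317 -0.4067 0.1 0" --pt "0 0.7317 -0.4067 0.1 0" --pt "0 0.7317 -0.4067 0.1 0" --pt "0 0.7317 -0.4067 0.1 0" --pt "0 0.7317 -0.4067 0.1 0" --pt "0 0.7317 -0.4067 0.1 0" --pt "0 0.7317 -0.4067 0.1 0"

```text
t: 1.1
ee_pos: [0.5444, -0.1979, 0.1964]
eef_rot: [-0.0, 0.983, 0.185, -0.0]
contact_force: [0.1, 1.1, 0.7]
opening: 0.0001
grasp_force: 0.0
```

Emit:
jog_arm --pt "0 0 0 0 0"

```text
t: 1.18
ee_pos: [0.5466, -0.1943, 0.1955]
eef_rot: [-0.002, 0.982, 0.188, 0.001]
contact_force: [0.2, -0.0, -0.6]
opening: -0.0
grasp_force: 0.0
```

Run:
```python
from h import *
print(delta([.5467,-.195,.13]),rot()[:,0],monitor.state()['contact_force'])
```

```text
[-0.3  0.9 65.5] [0.92896059 0.37017477 0.00169066] [ 0.16871652 -0.00643385 -0.5501864 ]
```

In the tool's units: 97 mm / 600 = 0.1617, 96 mm / 600 = 0.16.

Emit:
jog_arm --pt "0 0 0 0.0583 0" --pt "0 0 0 0.1083 0" --pt "0 0 0 0.1333 0" --pt "0 0 0 0.14 0" --pt "0 0 0 0.1467 0" --pt "0 0 0 0.1533 0" --pt "0 0 0 0.1567 0" --pt "0 0 0 0.16 0" --pt "0 0 0 0.1617 0" --pt "0 0 0 0.1617 0"

```text
t: 2.02
ee_pos: [0.5434, -0.2, 0.1014]
eef_rot: [0.0, 0.983, 0.185, -0.0]
contact_force: [-4.5, 2.3, 6.7]
opening: 0.0002
grasp_force: 3.3
```

Emit:
jog_arm --pt "0 0 0 0.0033 0" --pt "0 0 0 0.0067 0" --pt "0 0 0 0.0083 0" --pt "0 0 0 0.01 0" --pt "0 0 0 0.01 0"

```text
t: 2.43
ee_pos: [0.5437, -0.2003, 0.097]
eef_rot: [0.0, 0.983, 0.185, 0.0]
contact_force: [-6.8, 4.2, 13.3]
opening: 0.0005
grasp_force: 6.7
```

Run:
```python
from h import *
for i in range(2):
    grab('scene','s%d.png'%i); s=monitor.state(); print(s['ee_pos'],s['contact_force'])
im=cv2.imread('pics/s1.png'); cv2.imwrite('pics/s1c.png',cv2.resize(im[150:250,290:410],None,fx=5,fy=5,interpolation=cv2.INTER_CUBIC))
```

```text
[ 0.54368071 -0.20020416  0.09696532] [-6.06248789  3.6084602  13.01284048]
[ 0.54369427 -0.20022777  0.09700589] [-6.28079916  2.33409945 13.82303267]
```

View pics/s1c.png

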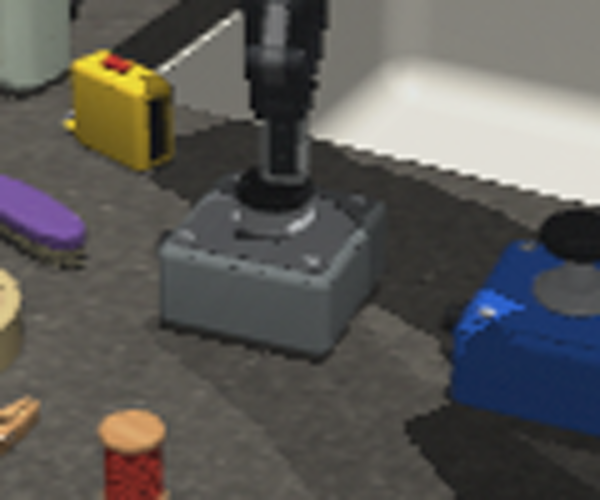

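The head is pressed close to its collar, with 13 N against a 9 N spring. I'll add a little more to confirm the hard stop, then release.

In the tool's units: 3 mm / 600 = 0.005, 2 mm / 600 = 0.0033.

Emit:
jog_arm --pt "0 0 0 0.0033 0" --pt "0 0 0 0.005 0" --pt "0 0 0 0.005 0" --pt "0 0 0 0.005 0"

```text
t: 2.87
ee_pos: [0.5438, -0.2003, 0.0968]
eef_rot: [0.001, 0.983, 0.185, 0.0]
contact_force: [-13.3, 6.0, 29.1]
opening: 0.0001
grasp_force: 14.5
```

In the tool's units: -110 mm / 600 = -0.1833, -80 mm / 600 = -0.1333.

Emit:
jog_arm --pt "0 0 0 -0.0083 0" --pt "0 0 0 -0.0333 0" --pt "0 0 0 -0.0833 0" --pt "0 0 0 -0.1333 0" --pt "0 0 0 -0.1833 0" --pt "0 0 0 -0.1833 0" --pt "0 0 0 -0.1833 0" --pt "0 0 0 -0.1833 0" --pt "0 0 0 -0.1833 0"

```text
t: 3.62
ee_pos: [0.5431, -0.1998, 0.2]
eef_rot: [-0.0, 0.983, 0.185, -0.001]
contact_force: [-0.6, -0.2, -0.5]
opening: -0.0
grasp_force: 0.0
```

Run:
```python
from h import *
print(delta([.499,.1775,.2]),rot()[:,0],monitor.state()['ee_pos'],monitor.state()['joint_positions'])
grab('scene','s3.png')
im=cv2.imread('pics/s3.png'); cv2.imwrite('pics/s3c.png',cv2.resize(im[150:250,290:410],None,fx=5,fy=5,interpolation=cv2.INTER_CUBIC))
```

```text
[ 9.590e+01 -3.676e+02  3.000e-01] [ 0.93175513  0.36308581 -0.00104058] [ 0.54308926 -0.19980967  0.19999052] [-4.64193470e-01  2.31384607e-01 -2.06834890e-01  1.13402723e+00
 -9.15717267e-05  2.30582198e+00]
```

View pics/s3c.png

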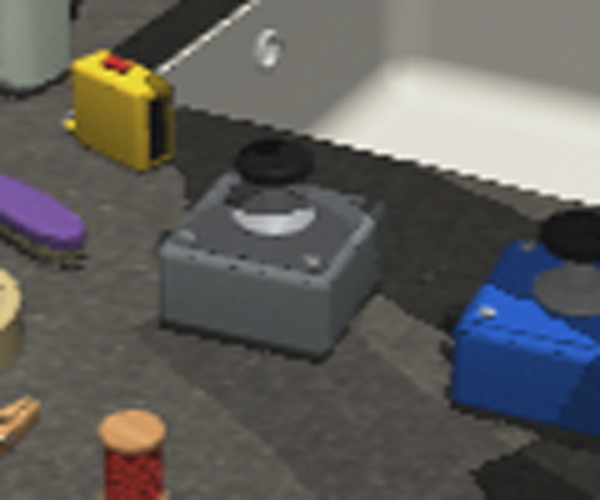

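The hard stop is confirmed: force rose to 29 N with z unchanged. The plunger is back up. For the dial I need the half-turned grasp because of joint 6's range, so the total spin is about -175°.

In the tool's units: -368 mm / 600 = -0.6133, 96 mm / 600 = 0.16, -85 degrees / 120 = -0.7083.

Emit:
jog_arm --pt "50 0.16 -0.6133 0 -0.7083" --pt "50 0.16 -0.6133 0 -0.7083" --pt "50 0.16 -0.6133 0 -0.7083" --pt "50 0.16 -0.6133 0 -0.7083" --pt "50 0.16 -0.6133 0 -0.7083" --pt "50 0.16 -0.6133 0 -0.7083" --pt "50 0.16 -0.6133 0 -0.7083" --pt "50 0.16 -0.6133 0 -0.7083" --pt "50 0.16 -0.6133 0 -0.7083" --pt "50 0.16 -0.6133 0 -0.7083" --pt "50 0.16 -0.6133 0 -0.7083" --pt "50 0.16 -0.6133 0 -0.7083"

```text
t: 4.67
ee_pos: [0.4982, 0.179, 0.1994]
eef_rot: [-0.001, 0.596, 0.803, -0.001]
contact_force: [0.6, -0.5, -0.0]
opening: 0.0501
grasp_force: 0.0
```

In the tool's units: -80 degrees / 120 = -0.6667.

Emit:
jog_arm --pt "50 0 0 0 -0.6667" --pt "50 0 0 0 -0.6667" --pt "50 0 0 0 -0.6667" --pt "50 0 0 0 -0.6667" --pt "50 0 0 0 -0.6667" --pt "50 0 0 0 -0.6667" --pt "50 0 0 0 -0.6667" --pt "50 0 0 0 -0.6667" --pt "50 0 0 0 -0.6667" --pt "50 0 0 0 -0.6667" --pt "50 0 0 0 -0.6667" --pt "50 0 0 0 -0.6667"

```text
t: 5.67
ee_pos: [0.4986, 0.1776, 0.1995]
eef_rot: [-0.001, -0.056, 0.998, -0.0]
contact_force: [0.0, 0.3, -0.7]
opening: 0.0498
grasp_force: 0.0
```

In the tool's units: -5 degrees / 120 = -0.0417.

Emit:
jog_arm --pt "50 0 0 0 -0.0333" --pt "50 0 0 0 -0.0417" --pt "50 0 0 0 -0.0417" --pt "50 0 0 0 -0.0417" --pt "50 0 0 0 -0.0417"

```text
t: 6.08
ee_pos: [0.4994, 0.1778, 0.2008]
eef_rot: [-0.0, -0.098, 0.995, -0.0]
contact_force: [0.4, -0.2, -0.7]
opening: 0.0503
grasp_force: 0.0
```

Run:
```python
from h import *
m=grab('wrist','w.png')
r=rot();print(np.degrees(np.arctan2(r[1,0],r[0,0])),monitor.state()['ee_pos'],monitor.state()['joint_positions'],delta([.499,.1775,.1]))
for p in [(.499,.1775,.098),(.499+.025*np.cos(.283),.1775+.025*np.sin(.283),.098)]:
    c=m['R']@np.array(p)+m['t'];print(c[0]/c[2]*m['fx']+m['cx'],c[1]/c[2]*m['fy']+m['cy'])
```

```text
-168.77246245636854 [0.49940335 0.17775214 0.20083599] [ 2.19972216e-01  1.46218015e-01 -3.09660781e-01  1.11519473e+00
 -7.99993660e-06  2.40147182e-02] [  0.4  -0.2 100.8]
321.4929973684083 210.9403693696372
324.0020588988283 238.00339100839977
```

View pics/w.png

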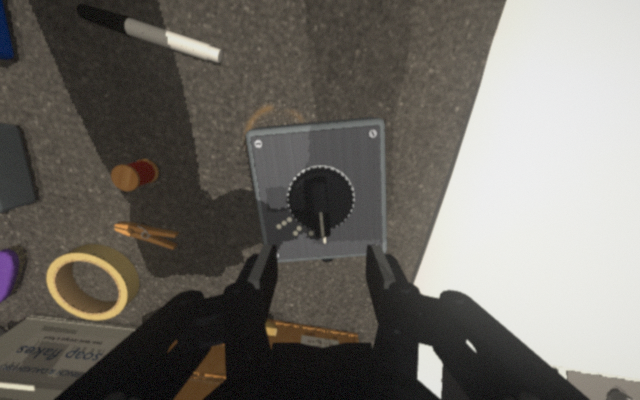

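The wrist view shows the dial at about (321,197), with the pointer at the lower end near (325,242) and the fingers at (265,270) and (380,270). I'll enlarge it to check the centring.

Run:
```python
from h import *
im=cv2.imread('pics/w.png'); cv2.imwrite('pics/wc.png',cv2.resize(im[110:270,240:400],None,fx=3.75,fy=3.75,interpolation=cv2.INTER_CUBIC)*2 if 0 else np.clip(2.0*cv2.resize(im[110:270,240:400],None,fx=3.75,fy=3.75,interpolation=cv2.INTER_CUBIC),0,255))
m=imaging.camera_model('wrist')
for p in [(.499,.1775,.07),(.499,.1775,.098),(.499+.025*np.cos(.283),.1775+.025*np.sin(.283),.098)]:
    c=m['R']@np.array(p)+m['t'];u,v=c[0]/c[2]*m['fx']+m['cx'],c[1]/c[2]*m['fy']+m['cy'];print(u,v,(u-240)*3.75,(v-110)*3.75)
```

```text
321.49301624091913 200.6922884551136 305.59881090344675 340.09608170667605
321.487462577083 210.80548477607502 305.5779846640613 378.02056791028133
323.98579882899907 237.86263364798543 314.9467456087465 479.4848761799454[ WARN:0@0.636] global loadsave.cpp:1063 imwrite_ Unsupported depth image for selected encoder is fallbacked to CV_8U.
```

View pics/wc.png

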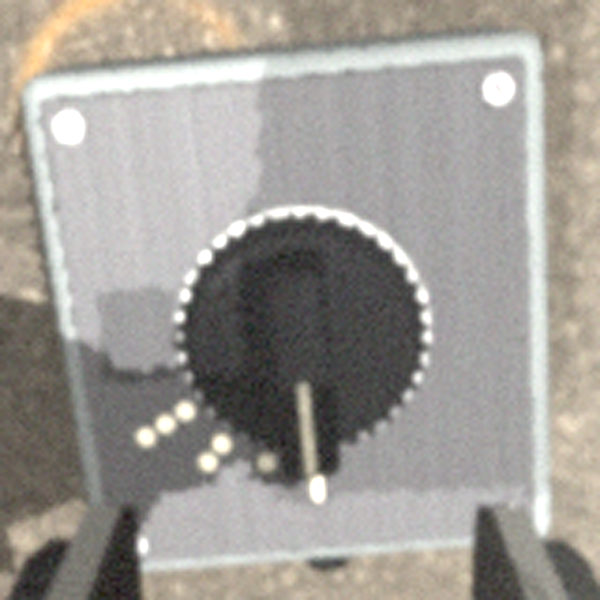

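The centring is within about 1.5 mm. The tool needs another -5° and +1 mm along its x axis. Then I descend and grip.

In the tool's units: 100 mm / 600 = 0.1667, 98 mm / 600 = 0.1633, -5 degrees / 120 = -0.0417.

Emit:
jog_arm --pt "50 0.0017 0 0.05 -0.0417" --pt "50 0.0017 0 0.1 -0.0417" --pt "50 0.0017 0 0.1417 -0.0417" --pt "50 0.0017 0 0.1633 -0.0417" --pt "50 0.0017 0 0.1667 -0.0417" --pt "50 0.0017 0 0.1667 -0.0417" --pt "50 0.0017 0 0.1667 -0.0417" --pt "50 0.0017 0 0.1667 -0.0417"

```text
t: 6.8
ee_pos: [0.4999, 0.1779, 0.1026]
eef_rot: [0.002, -0.142, 0.99, 0.0]
contact_force: [0.7, -0.5, -0.8]
opening: 0.0502
grasp_force: 0.0
```

Emit:
jog_arm --pt "5 0 0 0 0" --pt "5 0 0 0 0" --pt "5 0 0 0 0" --pt "5 0 0 0 0" --pt "5 0 0 0 0" --pt "5 0 0 0 0" --pt "5 0 0 0 0" --pt "5 0 0 0 0"

```text
t: 7.47
ee_pos: [0.4994, 0.1769, 0.1021]
eef_rot: [0.001, -0.141, 0.99, -0.001]
contact_force: [-0.5, -3.3, 5.5]
opening: 0.0124
grasp_force: 60.7
```

Run:
```python
from h import *
s=monitor.state();r=rot();print(np.degrees(np.arctan2(r[1,0],r[0,0])),s['ee_pos'],s['contact_force'],s['wrist_torque'],s['opening'],s['grasp_force'])
```

```text
-163.7317784149218 [0.49943849 0.17693355 0.10214841] [-0.48050382 -3.25976481  5.50466019] [-0.67572568  0.0986896  -0.05354327] 0.01239599038681367 60.71018993854523
```

Gripped and aligned: tool yaw 16.3° against a box yaw of 16.2°. Now I turn clockwise.

In the tool's units: 56 degrees / 120 = 0.4667.

Emit:
jog_arm --pt "5 0 0 0 0.0417" --pt "5 0 0 0 0.0833" --pt "5 0 0 0 0.125" --pt "5 0 0 0 0.1667" --pt "5 0 0 0 0.2083" --pt "5 0 0 0 0.25" --pt "5 0 0 0 0.2917" --pt "5 0 0 0 0.3333" --pt "5 0 0 0 0.375" --pt "5 0 0 0 0.4167" --pt "5 0 0 0 0.45" --pt "5 0 0 0 0.4667"

```text
t: 8.47
ee_pos: [0.4996, 0.1774, 0.1021]
eef_rot: [0.001, 0.341, 0.94, 0.0]
contact_force: [-1.0, -2.2, 5.1]
opening: 0.0126
grasp_force: 60.6
```

In the tool's units: 4 degrees / 120 = 0.0333.

Emit:
jog_arm --pt "5 0 0 0 0.0167" --pt "5 0 0 0 0.0333" --pt "5 0 0 0 0.0333" --pt "5 0 0 0 0.0333"

```text
t: 8.8
ee_pos: [0.4996, 0.1775, 0.1022]
eef_rot: [0.001, 0.372, 0.928, 0.0]
contact_force: [0.7, -1.9, 5.1]
opening: 0.0128
grasp_force: 60.6
```

Run:
```python
from h import *
for i in range(3):
    m=grab('wrist','w2.png')
    s=monitor.state();r=rot();print(np.degrees(np.arctan2(r[1,0],r[0,0])),s['ee_pos'],s['contact_force'],s['wrist_torque'],s['grasp_force'])
mt=grab('top','t2.png')
im=cv2.imread('pics/w2.png')[90:290,220:420]; t=cv2.imread('pics/t2.png')[170:250,185:265]
o=np.hstack([cv2.resize(i,(400,400),interpolation=cv2.INTER_CUBIC) for i in (im,t)])
cv2.imwrite('pics/w2c.png',cv2.convertScaleAbs(o,alpha=1.8))
```

```text
136.31181479116765 [0.49962602 0.17751762 0.10214724] [-0.1542677  -2.48013593  5.27137435] [-0.44818531  0.0126932   0.10072581] 60.60860753059387
136.3100674990941 [0.4996259  0.17749292 0.10215234] [ 0.2502352  -1.73458231  5.98792863] [-0.42980456 -0.01348405  0.10555185] 60.607200264930725
136.31209868498138 [0.49960691 0.17750072 0.10214791] [-0.19040141 -0.75576447  5.52156795] [-0.43198413 -0.03213892  0.13119673] 60.608460903167725
```

View pics/w2c.png

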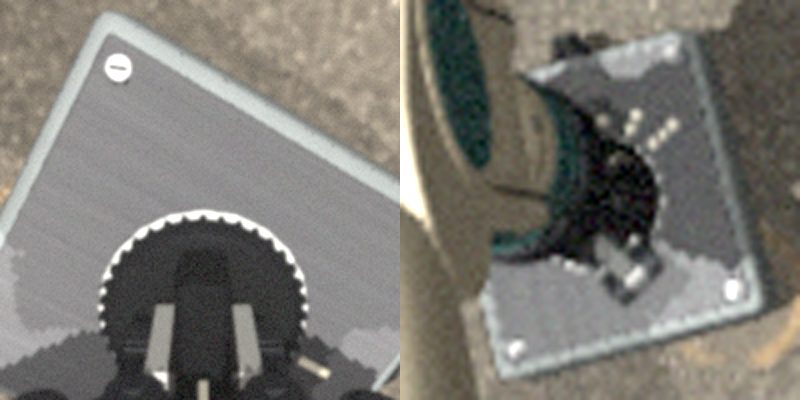

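The tool has turned 60.0° from the rest alignment, and the third mark is at 60.2°. The wrist view shows the bar still square between the pads with its pointer line straight, at about (203,390). The holding torque is about 0.12 N m, as expected at that mark. Handing in.

```bash
python3 -c "
from bench import finish_job
print(finish_job())"
```

```text
the job is handed in; nothing more can be done
None
```

I pushed the plunger down to its hard stop and it came back up. I then turned the dial clockwise to the third mark, and the arm was still holding it there at hand-in, about 9 s into the run.

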